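# Bring the grinder's operator box back to its working position and select handwheel mode

## Task

The grinder's operator box was swung aside and tipped steeply up during the last changeover. Bring it back to its working position, square with its base plate and with the control face sloping 35 degrees from level, and set the mode selector (the bar knob) to handwheel, the fourth of its six positions counted clockwise, so that it rests in that detent. Do not hit the emergency stop, leave the feed override as it is set, and do not disturb the loose parts on the machine table.

Things in the scene. Friction and masses are not known exactly. Their poses are not given: they have to be found in the camera images.
- pedestal: Fixed stand of the operator box, in steel: base plate 160 x 160 x 12 mm with four screw heads (20 mm high), round post 50 mm thick. Origin: centre of the base plate's underside, on the machine table. z up; x is the stand's rear direction, so that the front edge of the plate, on the robot's side, faces -x. The swivel axis is this body's z axis.
- swivel_axis (a point): Top of the fixed post, on the vertical swivel axis, 95 mm above the pedestal's origin; the axes are the pedestal's.
- swivel (a joint): Swivel of the U-shaped yoke (and of the box in it) about the vertical axis of the pedestal, rad, positive counter-clockwise seen from above, range -0.9 to 0.9. At 0 the box is square with the base plate, its face to the front (pedestal -x), and the white lines at the front of collar and post meet. Stiff friction joint (1.1 N m) that stays where it is left.
- box (a joint): Tilt of the operator box in the yoke, rad: slope of the control face from level. 0 is face up, 1.57 upright facing front; range 0 to 1.4; wanted 0.611 (35 degrees, the one long tick on the scales of the yoke's cheeks). The tilt axis is level, crosses the swivel axis 200 mm above the pedestal's origin and runs across the box. Friction joint (1.2 N m), stays where it is left.
- bar_mid (a point): Middle of the grab bar, on its centre line: round steel bar 14 mm thick, parallel to the tilt axis beyond the box's upper (rear) edge, between two legs 120 mm apart. It lies 120 mm from the tilt axis (along x), 45 mm beyond the box's edge, and can turn between fingers that pinch it. Axes: x up the face, from tilt axis to bar; y along the bar, to the panel's left; z out of the face.
- face_mid (a point): Middle of the control face, 26 mm out from the tilt axis; axes as bar_mid. The grey box is 150 (down the face) x 220 (across) x 54 mm. As one faces it: selector axis 48 mm left, 15 down; feed override 42 right, 2 up; emergency stop 80 right, 40 down; two push buttons (6 mm high) 18 and 46 right, 45 down; thin screen at the upper right.
- selector (a joint): Mode selector, rad, positive clockwise as one faces the panel. Six sprung detents 30 degrees apart: 0, 0.524, 1.047, 1.571, 2.094, 2.618; stops just beyond the ends. The fourth, 1.571, is handwheel (ring-and-dot sign): the knob then points 15 degrees clockwise from straight up the face. About 0.15 N m to leave a detent; snaps into the next from halfway.
- selector_grip (a point): Grip point on the mode selector's axis, 28 mm above the face. Black knob: round skirt 46 mm across, 5 mm high, on it a bar grip 46 mm long, 14 mm wide (pinch this), its top 40 mm above the face, white line at its pointing end. Axes turn with the knob: x along the bar to its pointing end, y across the bar, z out of the face. Nothing else stands within 60 mm of the axis.
- selector_tip (a point): Pointing end of the bar grip, at its top: 22 mm from the knob's axis, 40 mm above the face; axes as selector_grip.
- override (a joint): Feed override: smaller round fluted black knob, 29 mm across and 20 mm high, rad, positive clockwise; set near 0 (100 percent) and to be left so.
- estop: Emergency stop: red mushroom head 40 mm across, 34 mm high over the face, yellow collar. Origin at its foot on the face. Not to be hit.
- bearing_ring: Loose ground steel ring, outside 72, inside 52, 22 mm high, lying flat; origin: centre of its underside. Bystander.
- soft_jaw: Loose stepped steel chuck jaw 75 x 32 x 40 mm; origin: centre of its underside. Bystander.
- chuck_key: Loose T-handled chuck key lying on the table, 140 mm long, cross bar 120 mm, up to 20 mm high; origin under its middle. Bystander.
- collet: Loose steel collet standing on its small end, 33 mm across, 42 mm high; origin: centre of its underside. Bystander.

How it is judged:
At the end, for the whole second after the job is handed in: Box square with its base plate (swivel within 5 degrees), face sloping 35 degrees within 5 degrees, mode selector resting in its fourth detent (1.571 within 0.12 rad), all three still; feed override within 0.3 rad of 0, loose parts within 20 mm of their first places (value of joint swivel between -0.09 and 0.09 rad and value of joint box between 0.521 and 0.701 rad and value of joint selector between 1.45 and 1.69 rad and velocity of joint selector between -0.1 and 0.1 rad/s and velocity of joint box between -0.05 and 0.05 rad/s and velocity of joint swivel between -0.05 and 0.05 rad/s and value of joint override between -0.3 and 0.3 rad and distance of each of bearing_ring, soft_jaw, chuck_key, collet from where it was at the start of the episode below 0.02 m); the robot touches nothing.
It fails at once if the emergency stop is hit (more than 5 N) (contact force between estop and anything else above 5 N).
It fails at once if the feed override is turned (beyond 0.3 rad either way) (value of joint override above 0.3 rad or value of joint override below -0.3 rad).
It fails at once if a loose part on the table is moved more than 20 mm (distance of any of bearing_ring, soft_jaw, chuck_key, collet from where it was at the start of the episode above 0.02 m).
It also fails if it takes over 48 s, if anything falls off the work surface, if the arm or the gripper's body presses on something with over 40 N, if the wrist force passes 120 N, or if a joint passes its speed limit or range.

## Robot

A 6-joint arm with a two-finger parallel gripper is mounted at the origin on the work surface. World frame = base frame: x ahead of the robot, y to its left, z up, the work surface at z = 0. Lengths are in m, angles in rad, forces in N, time in s.
With the tool pointing down it reaches from about 0.325 to 0.775 m from the base axis. Payload 9.3 kg.
Tool frame: the origin (TCP) lies where the fingers leave the gripper's body, on its centre line; the fingertips stand 73 mm ahead of it and the grasp point (between the pads) lies 54 mm ahead of it (robot.finger_overhang is the distance from the TCP to the fingertips, in m); z points along the fingers, x is the direction in which the jaws open and shut, and the axes are right-handed (so a half turn about z gives the same grasp; the last joint's range is limited). The gripper opens to 85 mm and grips with 20 to 120 N. Pads are 22 mm wide; open, the fingers measure 114 mm over their backs; the gripper's body (76 mm by 85 mm) begins 54 mm behind the grasp point. The pads swing forward as they close: fully open they stand 13 mm farther back than shut.
Start: joints at [1.152, 0.259, 0.021, 1.334, 0, 1.418], TCP at [0.144, 0.531, 0.304] pointing down, gripper open.
Joint ranges: [-3.04, 3.04], [-0.91, 1.82], [-1.04, 1.36], [-1.92, 1.95], [-1.52, 1.45], [-3.14, 3.14]. Speed limits (rad/s): [2.22, 2.22, 2.79, 3.14, 3.14, 3.14].

## Interface

Orientations are given as a rotation vector (axis times angle).
In Python, from workcell import robot, cams gives the robot as it stands.
- The arm moves only by the shell command python3 -m pendant 'ROWS' [FORCE]. ROWS is JSON, a list of rows, each a list of 7 numbers: the shift along the tool's x, y, z in mm, then the turn, a rotation vector about the tool's x, y, z in degrees, then the closure in counts, from 0 (fully open) to 255 (shut). A call has 1 to 12 rows; each row is the pose to reach, as a shift and turn from the pose measured when the call began, along the tool's axes at that moment; what a row does not reach only later rows make up. A row lasts 1/12 s, in which the tool goes at most 41.7 mm and 7.16 degrees, less where a joint would pass 70% of its speed; a pose out of reach is approached as far as the arm can. A call with a gripper value outside its range is refused whole. The fingers move at their own pace and stop on an object; FORCE is the grip in N (left out, the last holds). Time passes only in rows, so rows that repeat a pose let the fingers close. It gives the time, the measured TCP pose, the force and the opening at its end, in the units of the state.
- robot.get_state(): the state, without advancing time (a new reading comes with each control period).
- cams.grab_frame(name): name is "scene" or "top"; returns a dict with "img" (400x640x3 uint8, red, green, blue), "depth" (400x640 float32, m along the optical axis (not along the pixel's ray), 0 where there is no reading), "vfov" (degrees; the focal length in pixels is half the picture's height over the tangent of half this angle, whatever the lens; pixels are square), "cx", "cy" (the principal point, pixels), "rvec" (rotation vector, rad) and "tvec" (3), from world to camera coordinates, as OpenCV has them. Camera axes: x right, y down, z forward; pixel columns grow to the right and rows downward; lengths in m; the calibration is good to about 2 mm. A picture is of the moment at which its call begins.
- robot.job_done(): hands the job in, once; it reports no verdict.
The state is a dict: "clock": time; "qpos": joint angles; "joint_vel": joint speeds; "tau": joint torques, N m; "position": TCP position; "orientation": TCP orientation; "force": force on the tool from outside, world axes, zero at the start; "wrist_torque": the same for the moment, N m; "finger_gap": finger opening in m.
Only numpy, scipy, OpenCV 4.12 (cv2) and the standard library are available. Lean on these libraries where they do the work, as an engineer would, in place of code of your own. Each camera call takes 0.05 s, during which the arm holds its last target. There are 200 camera calls.

## Working session

There is one attempt and no reset: what is moved stays moved. The work goes in short steps, Python scripts to look and compute and a shell command to move; the robot and the scene stay as the last step left them, time stands still between calls to the robot, and variables do not carry over. Pictures are saved under pics/ and viewed, about 8 in all and at most 12, crops included, and the job is handed in when it is done.

```bash
mkdir -p pics; ls; python3 - <<'E'
from workcell import robot,cams
import cv2,numpy as np
for n in("scene","top"):
    f=cams.grab_frame(n); cv2.imwrite(f"pics/{n}0.png",f["img"][:,:,::-1]); np.savez(f"{n}0.npz",**f)
    R=cv2.Rodrigues(np.array(f["rvec"]))[0]; print(n,f["vfov"],f["cx"],f["cy"],(-R.T@np.array(f["tvec"]).ravel()).round(3),R.round(2).tolist())
print(robot.get_state())
E
```

```text
pics
scene 49.74566342018614 317.2381036066892 205.83456439413942 [0.212 0.351 1.261] [[-0.68, -0.74, 0.0], [-0.67, 0.62, -0.4], [0.3, -0.27, -0.91]]
top 49.89922893605164 314.9560979856525 202.28035217578378 [0.429 0.012 1.1  ] [[0.02, -1.0, -0.02], [-0.98, -0.02, -0.17], [0.17, 0.02, -0.98]]
{'clock': 0.1, 'qpos': array([1.15240140e+00, 2.59152947e-01, 2.08689971e-02, 1.33367954e+00,
       3.21888436e-06, 1.41819469e+00]), 'joint_vel': array([ 0.00030306, -0.00182224,  0.00295304,  0.00119942, -0.00142498,
        0.00010219]), 'tau': array([ 4.96599168e-03, -5.56695807e+01,  3.45069230e+01,  1.16546758e-02,
       -1.42090325e-04, -2.87320768e-05]), 'position': array([0.14441688, 0.53055257, 0.30332963]), 'orientation': array([ 2.49576458e+00,  1.90716119e+00, -1.61116038e-03]), 'force': array([-0.24340361,  0.47373877, -0.90378205]), 'wrist_torque': array([-0.01891033, -0.03263832, -0.02531502]), 'finger_gap': 0.08534969399988891}
```

View pics/scene0.png

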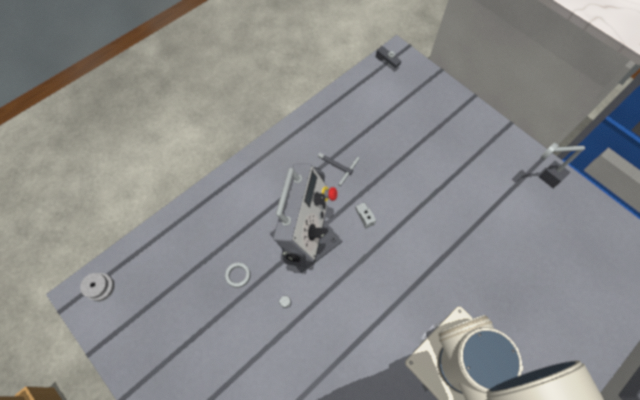

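View pics/top0.png

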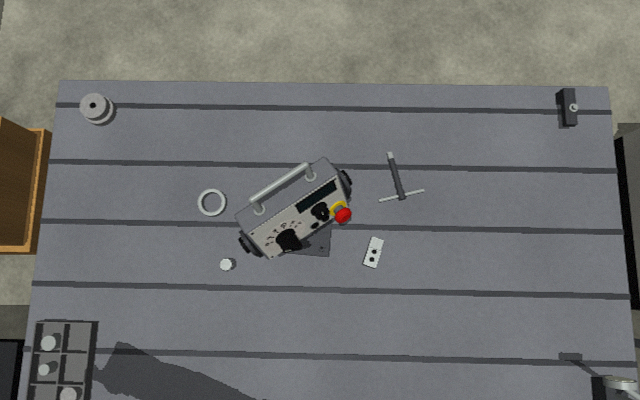

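The top view shows the box at about (295,208), turned, with its bar from (252,198) to (307,167), the selector at (289,238) and the e-stop at (343,215). The ring is at (211,202), the collet at (227,264), the key at (400,180) and the jaw at (373,252). I'll crop closer and measure.

```bash
cat > h.py <<'E'
import numpy as np,cv2
def world(f,u,v,d=None):
    fy=200/np.tan(np.radians(float(f["vfov"]))/2)
    R=cv2.Rodrigues(np.array(f["rvec"],float))[0]; t=np.array(f["tvec"],float).ravel()
    u=np.asarray(u,float);v=np.asarray(v,float)
    if d is None: d=f["depth"][v.astype(int),u.astype(int)]
    c=np.stack([(u-f["cx"])/fy*d,(v-f["cy"])/fy*d,d*np.ones_like(u)],-1)
    return (c-t)@R
def cloud(f):
    v,u=np.mgrid[0:400,0:640]; return world(f,u,v,f["depth"])
E
python3 - <<'E'
import numpy as np,cv2
from h import *
t=dict(np.load("top0.npz"));s=dict(np.load("scene0.npz"))
a=cv2.resize(t["img"][140:280,190:360],None,fx=4,fy=4,interpolation=3)[:,:,::-1]
b=cv2.resize(s["img"][155:275,225:385],None,fx=4,fy=4,interpolation=3)[:,:,::-1]
cv2.imwrite("pics/a.png",a);cv2.imwrite("pics/b.png",b)
for n,f in(("t",t),("s",s)):
    P=cloud(f);ok=f["depth"]>0
    m=ok&(P[...,2]>.1)&(abs(P[...,0]-.5)<.3)&(abs(P[...,1])<.25)
    print(n,m.sum(),P[m].min(0),P[m].max(0),P[m].mean(0))
    g=P[ok&(abs(P[...,0]-.5)<.1)&(abs(P[...,1]+.2)<.1)]; print("table z",np.median(g[:,2]))
    i=f["img"].astype(int); red=m&(i[...,0]>150)&(i[...,1]<60); print("red",P[red].mean(0),P[red].max(0),red.sum())
    # plane ransac for face
    Q=P[m];rng=np.random.default_rng(0);best=0
    for _ in range(1500):
        p=Q[rng.choice(len(Q),3,False)];nn=np.cross(p[1]-p[0],p[2]-p[0]);l=np.linalg.norm(nn)
        if l<1e-5: continue
        nn/=l; c=(abs((Q-p[0])@nn)<.003)
        if nn[2]<0: nn=-nn
        if nn[0]>-.2: continue
        if c.sum()>best:best=c.sum();B=c
    q=Q[B];c=q.mean(0);nn=np.linalg.svd(q-c)[2][2];nn*=np.sign(nn[2]);print("plane",best,c,nn,"tilt",np.degrees(np.arccos(nn[2])),"yaw",np.degrees(np.arctan2(-nn[1],-nn[0])))
    print("bbox",q.min(0),q.max(0))
for u,v in((252,198),(280,182),(307,167),(211,202),(227,264)): print(u,v,world(t,[u],[v]))
E
```

```text
t 7289 [ 0.4671594  -0.04555974  0.11215442] [0.67034462 0.18982519 0.32258857] [0.56513802 0.07252333 0.24471336]
table z 0.0011825764257209273
red [ 0.56374825 -0.0265416   0.19894534] [ 0.57640138 -0.01441096  0.20526445] 93
plane 2917 [0.54847441 0.0696613  0.22862432] [-0.7600153  -0.5210684   0.38841276] tilt 67.14422709201179 yaw 34.43463301057472
bbox [ 0.46729018 -0.04336178  0.14511046] [0.63190548 0.16584002 0.28126974]
s 4302 [ 0.46628398 -0.04735514  0.10701417] [0.67000795 0.1897548  0.32219755] [0.55477956 0.08557065 0.24027233]
table z 0.0009842047479924451
red [ 0.5575884  -0.02348731  0.1958903 ] [ 0.56910368 -0.01306451  0.20339501] 61
plane 1585 [0.54226634 0.07498215 0.22624049] [-0.76417834 -0.51956807  0.38220477] tilt 67.52968205813515 yaw 34.211948914032725
bbox [ 0.46628398 -0.04449905  0.14351543] [0.62897978 0.1636519  0.28110933]
252 198 [[0.57175371 0.1451353  0.31910834]]
280 182 [[0.60369538 0.09456523 0.31615839]]
307 167 [[0.63410665 0.04486318 0.31373326]]
211 202 [[0.61703544 0.30536187 0.00351889]]
227 264 [[0.4571707  0.24522263 0.04512493]]
```

View pics/a.png

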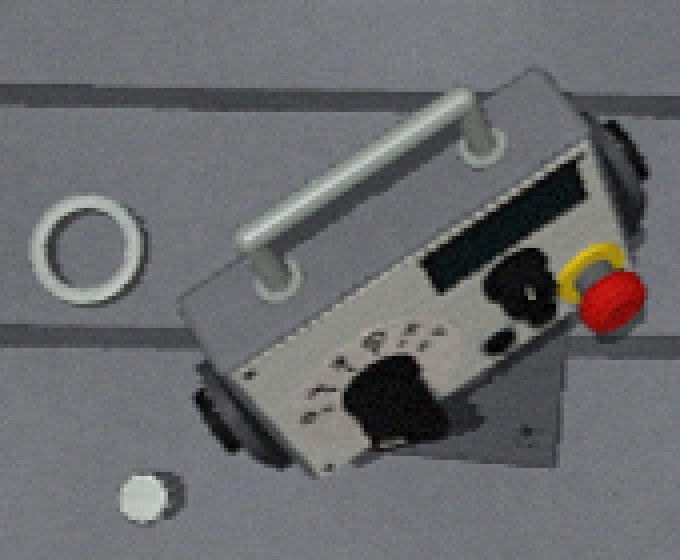

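View pics/b.png

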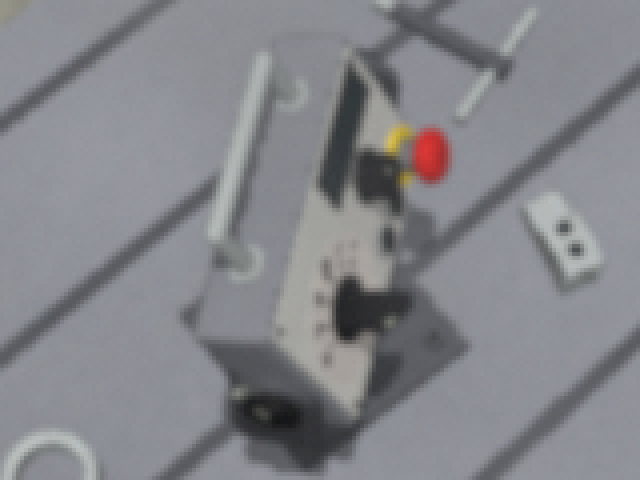

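```bash
python3 - <<'E'
import numpy as np,cv2
from h import *
t=dict(np.load("top0.npz"));s=dict(np.load("scene0.npz"))
for n,f in(("t",t),("s",s)):
    P=cloud(f);m=(f["depth"]>0)&(P[...,2]>.0085)&(P[...,2]<.0155)&(abs(P[...,0]-.55)<.14)&(abs(P[...,1]-.07)<.14)
    m=cv2.morphologyEx(m.astype(np.uint8),cv2.MORPH_OPEN,np.ones((3,3)))>0
    q=P[m][:,:2];h=cv2.convexHull(q.astype(np.float32))[:,0]
    print(n,len(q),cv2.approxPolyDP(h,.004,True)[:,0].round(3).tolist())
    for a,b in zip(h,np.roll(h,-1,0)):
        L=np.linalg.norm(b-a)
        if L>.02: print("edge",a.round(4),b.round(4),round(float(L),3),np.degrees(np.arctan2(*(b-a)[::-1])).round(1))
    # axis frame
    tl=np.radians(67.3);y=np.radians(34.3);xf=np.array([np.cos(y)*np.cos(tl),np.sin(y)*np.cos(tl),np.sin(tl)]);nn=np.array([-np.cos(y)*np.sin(tl),-np.sin(y)*np.sin(tl),np.cos(tl)]);yf=np.cross(nn,xf)
    c=np.array([.566,.069,.199])
    L=(P-c)@np.stack([xf,yf,nn],1)
    k=(f["depth"]>0)&(abs(L[...,0]+.015)<.03)&(abs(L[...,1]-.048)<.03)&(L[...,2]>.026+.033)&(L[...,2]<.075)
    q=L[k];w,V=np.linalg.eigh(np.cov(q[:,:2].T));d=V[:,1]
    print("knob top",k.sum(),q.mean(0).round(4),"cw angle from up",np.degrees(np.arctan2(-d[1],d[0])).round(1),np.sqrt(w),cv2.minAreaRect((q[:,:2]*1000).astype(np.float32)))
    br=k&(f["img"].min(2)>110);print("white",br.sum(),L[br].mean(0) if br.any() else 0)
    b=(f["depth"]>0)&(L[...,0]>.112)&(L[...,0]<.135)&(abs(L[...,1])<.05)&(abs(L[...,2])<.015)
    print("bar",b.sum(),P[b].mean(0),L[b].mean(0))
E
```

```text
t 429 [[0.5720000267028809, -0.004999999888241291], [0.5249999761581421, 0.07000000029802322], [0.4869999885559082, 0.0689999982714653], [0.4860000014305115, -0.0010000000474974513]]
edge [0.5716 0.0029] [0.5246 0.0705] 0.082 124.8
edge [0.5246 0.0705] [0.4969 0.0722] 0.028 176.4
edge [0.4869 0.0694] [0.4851 0.0417] 0.028 -93.7
edge [0.4851 0.0417] [0.4832 0.0114] 0.03 -93.7
edge [ 0.4859 -0.0011] [ 0.5488 -0.0051] 0.063 -3.6
knob top 103 [-0.0074  0.0502  0.0628] cw angle from up -46.1 [0.0041118  0.01350682] ((-11.049528121948242, 49.57265853881836), (47.72199249267578, 15.915767669677734), 42.56265640258789)
white 0 0
bar 400 [0.60512823 0.09584027 0.31758062] [1.27705981e-01 1.22928099e-04 1.98751007e-03]
s 186 [[0.5529999732971191, -0.004000000189989805], [0.5559999942779541, 0.0010000000474974513], [0.5040000081062317, 0.1550000011920929], [0.4909999966621399, 0.12600000202655792], [0.48399999737739563, 0.02199999988079071], [0.4880000054836273, 0.006000000052154064]]
edge [0.5563 0.0007] [0.5086 0.1507] 0.157 107.6
edge [0.4993 0.1509] [0.4922 0.1293] 0.023 -108.1
edge [0.4913 0.1263] [0.4858 0.0662] 0.06 -95.2
edge [0.4858 0.0662] [0.4842 0.0219] 0.044 -92.1
edge [0.4912 0.0028] [ 0.5526 -0.0044] 0.062 -6.7
knob top 58 [-0.0083  0.0504  0.0638] cw angle from up -46.2 [0.00439239 0.01459724] ((-10.772395133972168, 49.98283767700195), (46.926292419433594, 14.857453346252441), 47.3441276550293)
white 0 0
bar 209 [0.60456283 0.09537615 0.31691425] [1.26810049e-01 5.81335681e-05 2.40253337e-03]
```

```bash
cat >> h.py <<'E'
from scipy.spatial.transform import Rotation as Ro
from workcell import robot,cams
C=np.array([.5665,.070,.199]); PY=np.radians(-3.7)
def frame(yaw,t):  # columns xf,yf,n
    c,s=np.cos(yaw),np.sin(yaw); x=np.array([c*np.cos(t),s*np.cos(t),np.sin(t)]); n=np.array([-c*np.sin(t),-s*np.sin(t),np.cos(t)])
    return np.stack([x,np.cross(n,x),n],1)
def down(yaw): # tool down, x along yaw
    c,s=np.cos(yaw),np.sin(yaw); return np.array([[c,s,0],[s,-c,0],[0,0,-1.]])
def rel(p,R,label=""):
    st=robot.get_state(); R0=Ro.from_rotvec(st["orientation"]).as_matrix()
    d=R0.T@(np.array(p)-st["position"])*1000; w=np.degrees(Ro.from_matrix(R0.T@R).as_rotvec())
    print(label,d.round(1).tolist(),w.round(2).tolist())
E
python3 - <<'E'
from h import *
y=np.radians(34.3);t=np.radians(67.3)
bar=C+.12*frame(y,t)[:,0]; print(bar)
rel(bar+[0,0,.155],down(y),"above"); rel(bar+[0,0,.054],down(y),"grasp")
E
```

```text
[0.60475556 0.09609617 0.30970457]
above [-298.5, 558.3, -161.1] [0.01, 0.07, 40.47]
grasp [-298.4, 558.3, -60.1] [0.01, 0.07, 40.47]
```

```bash
python3 -m pendant '[[0,0,-40,0,0,0,0],[-20,40,-80,0,0,6,0],[-40,80,-120,0,0,12,0],[-60,115,-160,0,0,18,0],[-298,558,-161,0,0,40.5,0],[-298,558,-161,0,0,40.5,0],[-298,558,-161,0,0,40.5,0],[-298,558,-161,0,0,40.5,0],[-298,558,-161,0,0,40.5,0],[-298,558,-161,0,0,40.5,0],[-298,558,-161,0,0,40.5,0],[-298,558,-161,0,0,40.5,0]]' 100; python3 - <<'E'
from h import *
y=np.radians(34.3);t=np.radians(67.3)
bar=C+.12*frame(y,t)[:,0]
rel(bar+[0,0,.155],down(y),"above")
E
```

```text
clock: 1.1
position: [0.4549, 0.2378, 0.4504]
orientation: [3.001, 0.925, -0.002]
force: [0.5, 1.2, 0.5]
finger_gap: 0.0856
above [44.1, 201.5, -14.2] [0.03, 0.07, -0.03]
```

```bash
python3 -m pendant '[[44,201,-14,0,0,0,0],[44,201,-14,0,0,0,0],[44,201,-14,0,0,0,0],[44,201,-14,0,0,0,0],[44,201,-14,0,0,0,0],[44,201,-14,0,0,0,0],[44,201,-14,0,0,0,0],[44,201,20,0,0,0,0],[44,201,50,0,0,0,0],[44,201,86,0,0,0,0],[44,201,86,0,0,0,0],[44,201,86,0,0,0,0]]' && python3 - <<'E'
from h import *
y=np.radians(34.3);t=np.radians(67.3)
bar=C+.12*frame(y,t)[:,0]
rel(bar+[0,0,.054],down(y),"grasp")
f=cams.grab_frame("top");cv2.imwrite("pics/c.png",cv2.resize(f["img"][120:290,180:380],None,fx=4,fy=3.5)[:,:,::-1])
E
```

```text
clock: 2.1
position: [0.6031, 0.0972, 0.3642]
orientation: [-3.002, -0.927, 0.006]
force: [0.9, 0.9, 1.0]
finger_gap: 0.0851
grasp [0.8, 1.9, 0.5] [-0.08, 0.22, 0.03]
```

View pics/c.png

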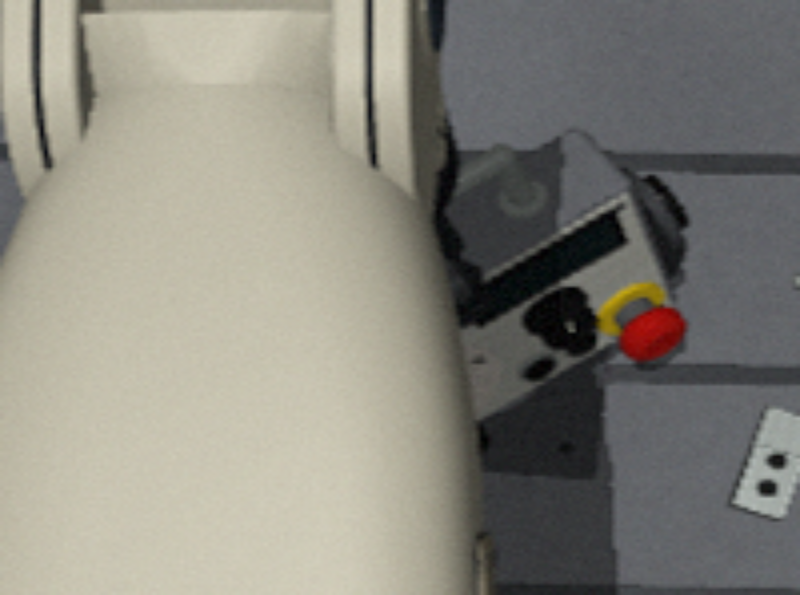

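The forearm hides the bar, but the e-stop at (653,333) and the face are clear of it and there is no contact force. I'll close on the bar.

```bash
python3 -m pendant '[[0,2,0,0,0,0,200],[0,2,0,0,0,0,255],[0,2,0,0,0,0,255],[0,2,0,0,0,0,255],[0,2,0,0,0,0,255],[0,2,0,0,0,0,255],[0,2,0,0,0,0,255],[0,2,0,0,0,0,255]]' 110 && python3 - <<'E'
from h import *
st=robot.get_state(); p=st["position"]+Ro.from_rotvec(st["orientation"]).as_matrix()[:,2]*.054
print("bar",p,"rel C",p-C)
y0=np.radians(34.3)
for t in (67.3,61,54,48,41,35): rel(C+.12*frame(y0,np.radians(t))[:,0]+[0,0,.054],down(y0),f"tilt{t}")
E
```

```text
clock: 2.82
position: [0.6054, 0.0955, 0.3672]
orientation: [3.0, 0.927, 0.003]
force: [0.8, 0.5, 5.0]
finger_gap: 0.0106
bar [0.60553929 0.09545128 0.3131782 ] rel C [0.03903929 0.02545128 0.1141782 ]
tilt67.3 [-0.2, -0.9, 3.5] [0.11, -0.08, 0.04]
tilt61 [11.6, -0.9, 9.2] [0.11, -0.08, 0.04]
tilt54 [24.0, -0.9, 17.1] [0.11, -0.08, 0.04]
tilt48 [33.7, -0.9, 25.0] [0.11, -0.08, 0.04]
tilt41 [44.0, -0.9, 35.5] [0.11, -0.08, 0.04]
tilt35 [51.7, -0.9, 45.4] [0.11, -0.08, 0.04]
```

```bash
python3 - <<'E'
from h import *
f=cams.grab_frame("scene");np.savez("s1.npz",**f);cv2.imwrite("pics/d.png",cv2.resize(f["img"][135:275,225:385],None,fx=4.5,fy=4.2,interpolation=3)[:,:,::-1])
E
```

```text
(no output)
```

View pics/d.png

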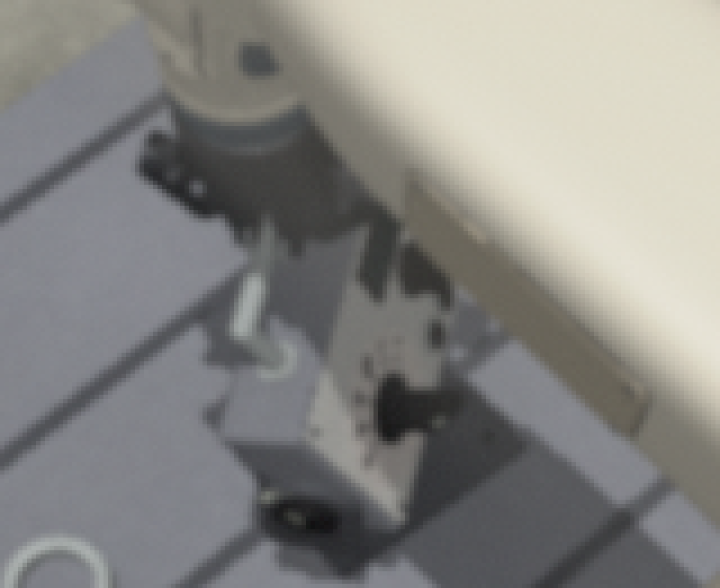

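The fingers are around the bar, whose free end is at (248,305), and the box has not moved. The 10.6 mm gap on a 14 mm bar, with the tool pushed up 3 mm, suggests I am holding it near the fingertips, so I'll re-grip lower.

```bash
python3 -m pendant '[[0,0,0,0,0,0,150],[0,0,0,0,0,0,150],[0,0,0,0,0,0,150],[0,0,9,0,0,0,150],[0,0,9,0,0,0,150],[0,0,9,0,0,0,255],[0,0,9,0,0,0,255],[0,0,9,0,0,0,255],[0,0,9,0,0,0,255],[0,0,9,0,0,0,255]]' 110 && python3 - <<'E'
from h import *
st=robot.get_state(); p=st["position"]+Ro.from_rotvec(st["orientation"]).as_matrix()[:,2]*.054
print("bar",p,"rel C",p-C,st["force"])
E
```

```text
clock: 3.7
position: [0.6054, 0.0955, 0.3581]
orientation: [3.0, 0.927, 0.003]
force: [-0.3, -0.2, -1.9]
finger_gap: 0.0112
bar [0.6054981  0.09548237 0.30409582] rel C [0.0389981  0.02548237 0.10509582] [-0.27009826 -0.18762078 -1.85260329]
```

```bash
python3 -m pendant '[[6,0,2.7,0,0,0,255],[12,0,5.7,0,0,0,255],[18,0,9.5,0,0,0,255],[24,0,13.5,0,0,0,255],[29,0,17.3,0,0,0,255],[34,0,21.5,0,0,0,255],[39,0,26.5,0,0,0,255],[44,0,32,0,0,0,255],[48,0,37,0,0,0,255],[52,0,42,0,0,0,255],[52,0,42,0,0,0,255],[52,0,42,0,0,0,255]]' && python3 - <<'E'
from h import *
st=robot.get_state(); p=st["position"]+Ro.from_rotvec(st["orientation"]).as_matrix()[:,2]*.048
b=p-C; print("bar",p,"rel C",b,st["force"],"|b|",np.linalg.norm(b),"tilt",np.degrees(np.arctan2(b[2],np.hypot(*b[:2]))),"yaw",np.degrees(np.arctan2(b[1],b[0])))
h=np.array([0,0,p[2]-C[2]+.048+C[2]])
for y in (34.3,27,20,13,6,0,-3.7):
    a=np.radians(y); rel(np.array([C[0],C[1],0])+.0983*np.array([np.cos(a),np.sin(a),0])+[0,0,st["position"][2]],down(a),y)
for n in("top","scene"):
    f=cams.grab_frame(n);P=cloud(f);m=(f["depth"]>0)&(P[...,2]>.1)&(P[...,2]<.3)&(np.hypot(P[...,0]-C[0],P[...,1]-C[1])<.14)
    L=(P-C)@frame(np.radians(34.3),np.radians(35)); m&=(abs(L[...,2]-.026)<.009)&(abs(L[...,0])<.07)&(abs(L[...,1])<.105)&(f["img"].min(2)>90)
    q=P[m]
    if len(q)>50:
        for _ in range(3):
            c=q.mean(0);nn=np.linalg.svd(q-c,full_matrices=False)[2][2];nn*=np.sign(nn[2]);q=q[abs((q-c)@nn)<.004]
        print(n,len(q),"slope",np.degrees(np.arccos(nn[2])),"yaw",np.degrees(np.arctan2(-nn[1],-nn[0])))
E
```

```text
clock: 4.7
position: [0.6478, 0.1252, 0.3159]
orientation: [3.001, 0.928, 0.0]
force: [-4.5, 1.5, -1.8]
finger_gap: 0.0113
bar [0.64777169 0.12519795 0.26789595] rel C [0.08127169 0.05519795 0.06889595] [-4.53299252  1.48981785 -1.7573492 ] |b| 0.1199939726238232 tilt 35.040952353948455 yaw 34.18349084113749
34.3 [0.1, -0.2, -0.0] [0.02, 0.0, 0.06]
27 [-0.8, 12.3, 0.0] [0.02, 0.0, 7.36]
20 [-3.0, 24.1, 0.0] [0.02, 0.0, 14.36]
13 [-6.7, 35.5, 0.0] [0.03, 0.0, 21.36]
6 [-11.7, 46.4, 0.0] [0.03, -0.0, 28.36]
0 [-17.1, 55.2, 0.0] [0.03, -0.0, 34.36]
-3.7 [-20.9, 60.3, 0.0] [0.03, -0.0, 38.06]
top 2045 slope 36.05652609858285 yaw 35.44423038662491
scene 1452 slope 35.824853252525585 yaw 35.03718130761895
```

```bash
python3 -m pendant '[[-0.3,7,0,0,0,4,255],[-0.8,13,0,0,0,7.7,255],[-2,19,0,0,0,11.3,255],[-3,24.1,0,0,0,14.4,255],[-4.7,30,0,0,0,18,255],[-6.7,35.5,0,0,0,21.4,255],[-9,41,0,0,0,25,255],[-11.7,46.4,0,0,0,28.4,255],[-14.5,51,0,0,0,31.5,255],[-17.5,56,0,0,0,35,255],[-21,60.4,0,0,0,38,255],[-21,60.4,0,0,0,38,255]]' && cat > chk.py <<'E'
from h import *
def chk(guess=-3.7,save=None):
    for n in("top","scene"):
        f=cams.grab_frame(n);P=cloud(f);m=(f["depth"]>0)&(P[...,2]>.1)
        if save: np.savez(n+save,**f)
        L=(P-C)@frame(np.radians(guess),np.radians(35)); m&=(abs(L[...,2]-.026)<.012)&(abs(L[...,0])<.07)&(abs(L[...,1])<.105)&(f["img"].min(2)>90)
        q=P[m]
        if len(q)>50:
            for _ in range(3):
                c=q.mean(0);nn=np.linalg.svd(q-c,full_matrices=False)[2][2];nn*=np.sign(nn[2]);q=q[abs((q-c)@nn)<.004]
            print(n,len(q),"slope",np.degrees(np.arccos(nn[2])),"yaw",np.degrees(np.arctan2(-nn[1],-nn[0])))
E
python3 - <<'E'
from chk import *
st=robot.get_state(); p=st["position"]+Ro.from_rotvec(st["orientation"]).as_matrix()[:,2]*.048
b=p-C; print("bar",p,st["force"],st["wrist_torque"],"|b|",np.linalg.norm(b),"tilt",np.degrees(np.arctan2(b[2],np.hypot(*b[:2]))),"yaw",np.degrees(np.arctan2(b[1],b[0])),st["qpos"])
chk()
E
```

```text
clock: 5.8
position: [0.6642, 0.0638, 0.3159]
orientation: [-3.139, 0.104, 0.001]
force: [-3.8, 3.2, -1.8]
finger_gap: 0.0109
bar [0.66417331 0.06381956 0.26791325] [-3.79113432  3.16925511 -1.76309234] [ 0.47226071  0.44452628 -0.04568013] |b| 0.11969673636804402 tilt 35.15091571042142 yaw -3.6206606903395366 [-3.03241067e-02  4.66334037e-01  3.67703082e-01  1.47267716e+00
  1.21285017e-03  1.60697336e+00]
top 525 slope 36.13878863696316 yaw -0.3192104007895725
scene 2368 slope 35.87188823476601 yaw -2.9904372160849086
```

```bash
python3 -m pendant '[[0,0,0,0,0,0,130],[0,0,0,0,0,0,130],[0,0,0,0,0,0,130],[0,0,-40,0,0,0,130],[0,0,-80,0,0,0,130],[0,0,-120,0,0,0,130],[-20,260,-140,0,0,0,0],[-20,260,-140,0,0,0,0],[-20,260,-140,0,0,0,0],[-20,260,-140,0,0,0,0],[-20,260,-140,0,0,0,0],[-20,260,-140,0,0,0,0]]' && python3 - <<'E'
from chk import *
chk(save="2.npz")
F=frame(np.radians(-3.7),np.radians(35.5))
for n in("top","scene"):
    f=dict(np.load(n+"2.npz"));P=cloud(f);L=(P-C)@F
    k=(f["depth"]>0)&(abs(L[...,0]+.015)<.03)&(abs(L[...,1]-.048)<.03)&(L[...,2]>.026+.033)&(L[...,2]<.075)
    q=L[k];w,V=np.linalg.eigh(np.cov(q[:,:2].T));d=V[:,1]
    print("knob top",k.sum(),q.mean(0).round(4),"cw",np.degrees(np.arctan2(-d[1],d[0])).round(1),cv2.minAreaRect((q[:,:2]*1000).astype(np.float32)))
    m=(f["depth"]>0)&(P[...,2]>.0085)&(P[...,2]<.0155)&(abs(P[...,0]-.55)<.14)&(abs(P[...,1]-.07)<.14)
    m=cv2.morphologyEx(m.astype(np.uint8),cv2.MORPH_OPEN,np.ones((3,3)))>0
    h=cv2.convexHull(P[m][:,:2].astype(np.float32))[:,0]
    for a,b in zip(h,np.roll(h,-1,0)):
        if np.linalg.norm(b-a)>.03: print("edge",a.round(4),b.round(4),np.degrees(np.arctan2(*(b-a)[::-1])).round(1))
f=np.load("top2.npz");cv2.imwrite("pics/e.png",cv2.resize(f["img"][140:280,210:380],None,fx=4,fy=4,interpolation=3)[:,:,::-1])
E
```

```text
clock: 6.9
position: [0.6288, -0.1851, 0.4556]
orientation: [3.14, -0.1, 0.001]
force: [0.3, 0.8, -0.6]
finger_gap: 0.0854
top 3904 slope 35.89967968617923 yaw -2.900516926357831
scene 2794 slope 36.023245935599604 yaw -2.963560667956264
knob top 165 [-0.0118  0.0497  0.0659] cw -45.8 ((-13.413206100463867, 50.57984924316406), (45.95610809326172, 14.838068962097168), 46.63900375366211)
edge [0.4927 0.1477] [0.4889 0.0974] -94.3
edge [0.4869 0.0694] [0.4831 0.014 ] -93.9
edge [0.4957 0.0016] [0.5029 0.032 ] 76.8
edge [0.5029 0.032 ] [0.5065 0.0901] 86.4
edge [0.5067 0.0955] [0.5079 0.146 ] 88.6
knob top 100 [-0.0127  0.05    0.0665] cw 135.1 ((-13.66710090637207, 49.487754821777344), (45.54787826538086, 13.804896354675293), 45.8454475402832)
edge [0.5304 0.1393] [0.4962 0.1378] -177.5
edge [0.4929 0.1329] [0.4882 0.0967] -97.4
edge [0.4882 0.0967] [0.4823 0.0111] -93.9
edge [0.5225 0.011 ] [0.5327 0.0477] 74.6
edge [0.5327 0.0477] [0.5397 0.107 ] 83.2
```

View pics/e.png

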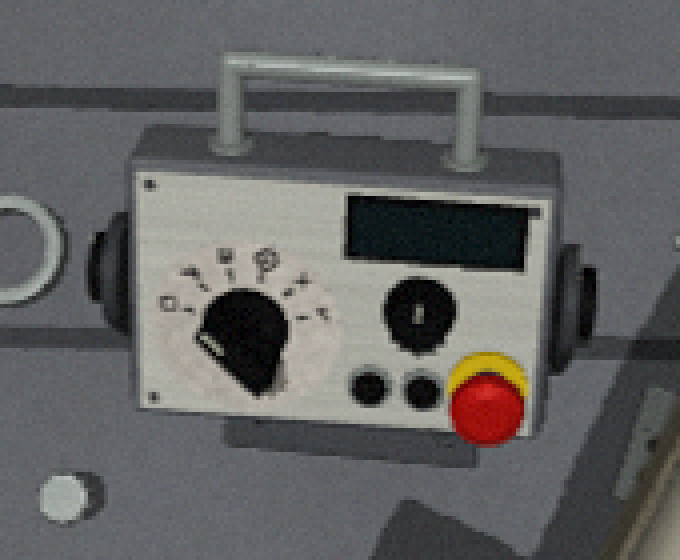

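The mode labels show clearly. The selector's white line at (210,345) is at its upper left, about 45° anticlockwise of up, which is detent 2, so it needs +60°. The box reads about 36° slope and within 1° of square. I'll work out the selector approach.

```bash
cat >> h.py <<'E'
FB=frame(np.radians(-3.0),np.radians(36)); SEL=C+FB@np.array([-.0138,.0492,.027])
def sel(cw): # tool facing the panel, jaws across a bar pointing cw degrees; x = perp, on the -90 side
    a=np.radians(cw-90); x=FB@np.array([np.cos(a),-np.sin(a),0]); z=-FB[:,2]
    return np.stack([x,np.cross(z,x),z],1)
def selpos(h): return SEL+FB[:,2]*(h+.054)
E
python3 - <<'E'
from h import *
print(SEL,robot.get_state()["qpos"])
rel(selpos(.19),down(np.radians(-3.0+135)),"A");rel(selpos(.19),sel(-45),"B");rel(selpos(.13),sel(-45),"pre")
E
```

```text
[0.54207734 0.12054746 0.21273202] [-4.19714200e-01  4.90567329e-01  7.62478905e-01  1.84286799e+00
 -1.45063879e-03  1.22089775e+00]
A [-251.2, -300.6, 44.3] [-0.01, 0.11, -136.0]
B [-251.2, -300.6, 44.3] [-42.09, 17.97, -130.44]
pre [-215.9, -301.3, 92.8] [-42.09, 17.97, -130.44]
```

```bash
python3 -m pendant '[[-250,-300,10,0,0,-136,0],[-250,-300,10,0,0,-136,0],[-250,-300,10,0,0,-136,0],[-250,-300,10,0,0,-136,0],[-250,-300,10,0,0,-136,0],[-250,-300,10,0,0,-136,0],[-250,-300,10,0,0,-136,0],[-250,-300,10,0,0,-136,0],[-250,-300,10,0,0,-136,0],[-250,-300,10,0,0,-136,0],[-250,-300,10,0,0,-136,0],[-250,-300,10,0,0,-136,0]]'; python3 - <<'E'
from h import *
print(robot.get_state()["qpos"])
rel(selpos(.19),sel(-45),"B");rel(selpos(.13),sel(-45),"pre")
E
```

```text
clock: 8.0
position: [0.399, 0.1286, 0.4452]
orientation: [2.356, 2.077, 0.001]
force: [-0.1, -0.4, 0.6]
finger_gap: 0.0851
[ 1.11468411e-01  2.61177908e-02  9.58029895e-02  1.63952189e+00
 -6.66395126e-04  2.36931594e-01]
B [-0.6, -0.1, 35.0] [-34.72, -12.89, -47.52]
pre [2.0, 35.0, 83.6] [-34.72, -12.89, -47.52]
```

```bash
python3 -m pendant '[[-0.6,0,35,-34.7,-12.9,-47.5,0],[-0.6,0,35,-34.7,-12.9,-47.5,0],[-0.6,0,35,-34.7,-12.9,-47.5,0],[-0.6,0,35,-34.7,-12.9,-47.5,0],[-0.6,0,35,-34.7,-12.9,-47.5,0],[-0.6,0,35,-34.7,-12.9,-47.5,0],[-0.6,0,35,-34.7,-12.9,-47.5,0],[-0.6,0,35,-34.7,-12.9,-47.5,0],[2,35,83.6,-34.7,-12.9,-47.5,0],[2,35,83.6,-34.7,-12.9,-47.5,0],[2,35,83.6,-34.7,-12.9,-47.5,0]]' 40; python3 - <<'E'
from h import *
print(robot.get_state()["qpos"])
rel(selpos(.13),sel(-45),"pre");rel(selpos(.031),sel(-45),"grasp")
f=cams.grab_frame("scene");cv2.imwrite("pics/f.png",cv2.resize(f["img"][135:275,225:405],None,fx=4.2,fy=4.2,interpolation=3)[:,:,::-1])
E
```

```text
clock: 8.92
position: [0.4336, 0.1259, 0.3584]
orientation: [1.035, 2.323, 0.293]
force: [-0.7, 0.2, 0.3]
finger_gap: 0.0852
[ 0.15775526 -0.22462956 -0.4891551   0.69290092 -0.12337837 -0.61402477]
pre [-1.4, 1.8, -2.3] [-0.22, -0.12, 0.0]
grasp [-1.6, 2.2, 96.7] [-0.22, -0.12, 0.0]
```

View pics/f.png

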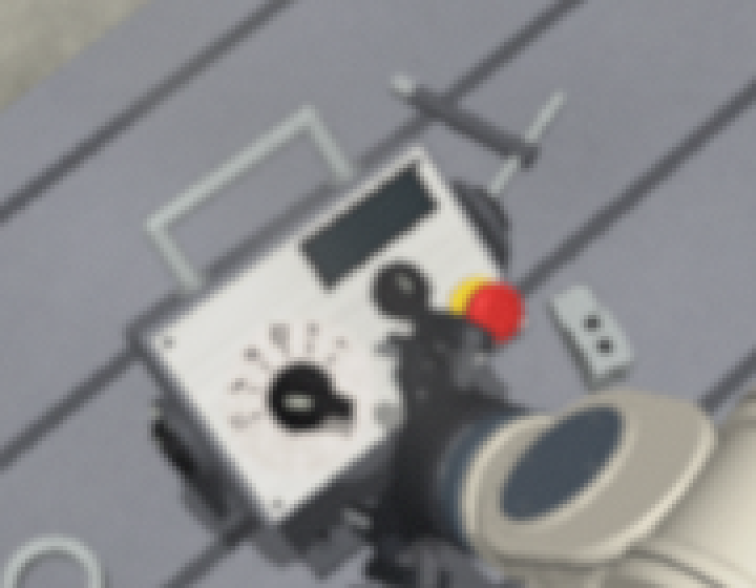

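The gripper, at (430,360) in this view, faces the panel short of the selector at (305,398), and the e-stop is clear. I'll go in and close.

```bash
python3 -m pendant '[[-1.6,2.2,30,0,0,0,0],[-1.6,2.2,60,0,0,0,0],[-1.6,2.2,82,0,0,0,0],[-1.6,2.2,97,0,0,0,0],[-1.6,2.2,97,0,0,0,0]]' 40; python3 - <<'E'
from h import *
rel(selpos(.031),sel(-45),"grasp")
E
```

```text
clock: 9.38
position: [0.4933, 0.1234, 0.2823]
orientation: [1.037, 2.323, 0.292]
force: [-1.0, 0.0, -0.1]
finger_gap: 0.0852
grasp [0.7, -1.1, 0.0] [-0.29, -0.15, -0.06]
```

```bash
python3 -m pendant '[[0.7,-1,0,0,0,0,150],[0.7,-1,0,0,0,0,200],[0.7,-1,0,0,0,0,255],[0.7,-1,0,0,0,0,255],[0.7,-1,0,0,0,0,255],[0.7,-1,0,0,0,0,255]]' 40; python3 -m pendant '[[0,0,0,0,0,5,255],[0,0,0,0,0,10,255],[0,0,0,0,0,16,255],[0,0,0,0,0,22,255],[0,0,0,0,0,28,255],[0,0,0,0,0,34,255],[0,0,0,0,0,40,255],[0,0,0,0,0,46,255],[0,0,0,0,0,52,255],[0,0,0,0,0,57,255],[0,0,0,0,0,60,255],[0,0,0,0,0,60,255]]'; python3 - <<'E'
from h import *
s=robot.get_state();print(s["force"],s["wrist_torque"],s["qpos"])
rel(selpos(.031),sel(15),"end")
E
```

```text
clock: 9.88
position: [0.4922, 0.1233, 0.2824]
orientation: [1.036, 2.322, 0.293]
force: [-6.8, -2.5, 12.3]
finger_gap: 0.0135
clock: 10.88
position: [0.4922, 0.1231, 0.2825]
orientation: [2.163, 1.564, 0.669]
force: [1.8, -0.8, 0.1]
finger_gap: 0.0134
[ 1.79725969 -0.80841834  0.14376866] [-0.19165281  0.38471912 -0.2491874 ] [ 0.1263402  -0.08101057 -0.57955049  0.45576124 -0.10617778  0.41096235]
end [-0.0, -0.6, 0.9] [-0.19, 0.17, -0.21]
```

```bash
python3 -m pendant '[[0,0,0,0,0,0,150],[0,0,0,0,0,0,60],[0,0,0,0,0,0,0],[0,0,0,0,0,0,0],[0,0,-25,0,0,0,0],[0,0,-60,0,0,0,0],[0,0,-100,0,0,0,0],[0,0,-140,0,0,0,0],[0,0,-160,0,0,0,0],[0,0,-160,0,0,0,0]]'; python3 - <<'E'
from chk import *
R0=Ro.from_rotvec(robot.get_state()["orientation"]).as_matrix();print("w-y 250 in tool",(R0.T@[-.0,-250,30]).round(0))
chk(save="3.npz")
for n in("top","scene"):
    f=dict(np.load(n+"3.npz"));P=cloud(f);L=(P-C)@FB
    k=(f["depth"]>0)&(abs(L[...,0]+.015)<.03)&(abs(L[...,1]-.048)<.03)&(L[...,2]>.026+.033)&(L[...,2]<.075)
    if k.sum()>20:
        q=L[k];d=np.linalg.eigh(np.cov(q[:,:2].T))[1][:,1]; print(n,"knob",k.sum(),"cw",np.degrees(np.arctan2(-d[1],d[0])))
f=np.load("scene3.npz");cv2.imwrite("pics/g.png",cv2.resize(f["img"][135:285,215:405],None,fx=4,fy=4,interpolation=3)[:,:,::-1])
E
```

```text
clock: 11.72
position: [0.3976, 0.1286, 0.4175]
orientation: [2.158, 1.562, 0.678]
force: [0.6, -0.3, 0.2]
finger_gap: 0.0852
w-y 250 in tool [-234.   93.  -16.]
top 4037 slope 35.93558073220098 yaw -2.8373885390458162
scene 2738 slope 35.99014448522177 yaw -3.1100712253878005
top knob 144 cw -165.03532084805914
scene knob 102 cw -164.78906398463425
```

View pics/g.png

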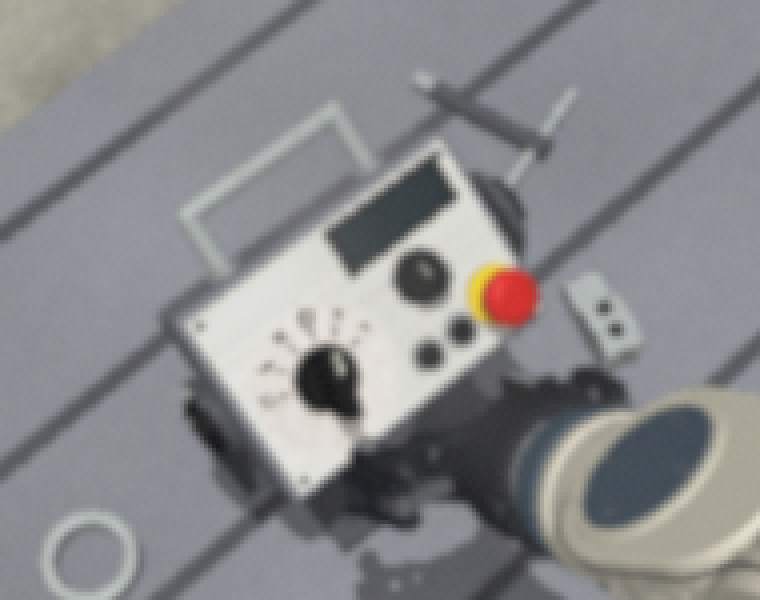

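The white line at (340,362) now points just clockwise of straight up, at the ring-and-dot sign. The arm is clear and the override mark and loose parts look unchanged. I'm handing in the job.

```bash
python3 -c "
from workcell import robot;print(robot.job_done())"
```

```text
the job is handed in; nothing more can be done
None
```

The operator box is back in its working position with the mode selector on handwheel, and I handed the job in at about 12 s. `job_done` gives no verdict, so these are my own last readings.

**What I did:** I gripped the grab bar and tilted the box from about 67° down to 35°. I then swivelled it about 38° back to square. The selector was in its second position, so I turned it +60° to the fourth, then let go and backed the arm away.

**Last checks (both cameras):**

| Check | Reading | Target |
|---|---|---|
| Face slope | 35.9° and 36.0° | 35° ± 5° |
| Box against base plate | about 1° off square | ± 5° |
| Selector, from straight up the face | 15.0° and 15.2° clockwise | 15° |

- **Emergency stop, override and loose parts:** the arm stayed clear of the emergency stop. The feed override and the loose parts in view looked unchanged; I judged these by eye and did not measure them. The last picture did not show the collet; it was last in view just before I turned the selector.
- **Disagreements:** the slope worked out from the bar's position was 35.1°, about 1° less than the cameras read. The gripper showed about 11 mm on the 14 mm bar, so I re-gripped lower to be safe, and it held firmly.

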